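# Nip the jar in its rest and hold the extraction gate half open

### The arm

A 7-joint arm with a two-finger parallel gripper is mounted at the origin on the work surface. World frame = base frame: x ahead of the robot, y to its left, z up, the work surface at z = 0. Lengths are in m, angles in rad, forces in N, time in s.
With the tool pointing down it reaches from about 0.425 to 0.925 m from the base axis. Payload 6.8 kg.
Tool frame: the origin (TCP) lies between the finger pads; the fingertips stand 22 mm ahead of it and the grasp point (between the pads) lies 3 mm ahead of it; z points along the fingers, y is the line along which they close (so a half turn about z gives the same grasp; the last joint's range is limited). The gripper opens to 85 mm and grips with 20 to 120 N. Pads are 22 mm wide; open, the fingers measure 114 mm over their backs; the gripper's body (76 mm by 85 mm) begins 54 mm behind the grasp point. The pads swing forward as they close: fully open they stand 13 mm farther back than shut.
Start: joints at [1.121, 0.477, 0.022, 1.555, -0.011, 1.109, -0.083], TCP at [0.226, -0.636, 0.253] pointing down, gripper open.
Joint ranges: [-2.96, 2.96], [-0.34, 2.1], [-1.41, 1.46], [0.24, 2.44], [-1.37, 4.51], [0.17, 1.92], [-2.96, 2.96]. Speed limits (rad/s): [2.39, 2.39, 3.14, 3.14, 3.14, 3.14, 3.14].

### API

Orientations are given as a unit quaternion [w, x, y, z].
In Python, from station import bot gives the robot as it stands.
- The arm moves only by the tool servo_tool, never from a script. Its argument "motion" is a list that holds one entry, the list of rows, each a list of 5 numbers: the opening, from 0 (shut) to 1 (fully open), then the shift along the world's x, y, z each as a share of 0.04 m, from -1 to 1, then the turn about the world's z as a share of 0.12 rad, from -1 to 1. A call has 1 to 20 rows; each row shifts and turns the commanded pose from where the row before left it; what a row does not reach is not made up. A row lasts 1/10 s, in which the tool goes at most 50 mm and 8.59 degrees, less where a joint would pass 70% of its speed; a pose out of reach is approached as far as the arm can. A call with a number of a shift or a turn outside -1 to 1 is refused whole. A call with a gripper value outside its range is refused whole. The fingers move at their own pace and stop on an object; "newtons" is the grip in N (left out, the last holds). Time passes only in rows, so rows that do not move let the fingers close. It gives the time, the measured TCP pose, the force, the opening and the grip force at its end, in the units of the state.
- bot.get_obs(): the state, without advancing time (a new reading comes with each control period).
- bot.read_camera(name): name is "scene" or "side" or "wrist"; returns (picture, depth): 420x560x3 uint8, red, green, blue; 420x560 float32, m along the optical axis (not along the pixel's ray), 0 where there is no reading.
- bot.get_calibration(name): a dict with "fovy" (degrees; the focal length in pixels is half the picture's height over the tangent of half this angle, whatever the lens; pixels are square), "cx", "cy" (the principal point, pixels), "view" (4x4, takes a point from world to camera coordinates). Camera axes: x right, y down, z forward; pixel columns grow to the right and rows downward; lengths in m; the calibration is good to about 2 mm. A picture is of the moment at which its call begins: read the wrist's pose just before it. get_calibration takes no time and is no camera call; for the wrist camera it gives the pose at the moment of the call.
- bot.hand_in(): hands the job in; it is judged then, once.
The state is a dict: "t": time; "q": joint angles; "joint_vel": joint speeds; "joint_torque": joint torques, N m; "eef_pos": TCP position; "tool_rot": TCP orientation; "contact_force": force on the tool from outside, world axes, zero at the start; "torque": the same for the moment, N m; "gripper_width": opening from 0.0 (shut) to 1.0 (fully open); "grasp_force": force on a finger pad.
Only numpy, scipy, OpenCV 4.12 (cv2) and the standard library are available. Lean on these libraries where they do the work, as an engineer would, in place of code of your own. Each camera call takes 0.05 s, during which the arm holds its last target. There are 200 camera calls.

### The job

Get the jar on the rest ready for its lacquer touch-up. Slide the rest's jaw up until it nips the jar snugly in the vee, without squeezing hard, and leave the jaw there; then pull the sprung gate of the extraction duct half open, to the middle mark, and hold it there against its spring. Finish while still holding the gate, and leave the other things on the bench where they are.

Things in the scene. Friction and masses are not known exactly. Their poses are not given: they have to be found in the camera images.
- rest: Jar rest: a bench calliper fixed to the table. Grey base plate 300 x 100 x 14 mm. Origin on the table under the centre of the place where the jar sits when it is home; +x runs along the slide, away from the robot's side, from the jaw towards the vee; z up. The base reaches from x = -215 to x = +85 mm
- seat (a point): Top of the smooth white round pad (90 mm wide, 20 mm above the table) on the rest: where the middle of the jar's underside is when the jar is home in the vee. Axes as the rest's
- vee: Fixed steel vee at the far end of the rest, lined with slippery white plastic: two upright plates at 45 degrees, reaching from 14 to 89 mm above the table, open towards the jaw. Origin and axes as the rest's
- jaw_slide (a joint): Slide of the jaw along the rest's +x in m: 0 = fully open, 0.075 = end of its slide; its face meets a jar that is home in the vee at 0.060. It moves stiffly (about 3 N of friction) and stays where it is left
- jaw_grip (a point): Middle of the wooden upright grip of the jaw, 118 mm above the table: block 16 mm along the slide, 26 mm across, from 88 to 140 mm high. It is 70 mm behind the jaw's face (towards the rest's -x). Axes as the rest's
- jaw: The sliding jaw: carriage, upright grip and a rubber-faced pressing plate 60 mm across, from 32 to 88 mm above the table. Origin at table height under its pressing face; +x points to the jar
- jar: The jar to be worked on: a closed red glazed ceramic wine jar standing on the rest's pad between jaw and vee, 84 mm across the belly (widest from 44 to 64 mm above its foot), 121 mm tall, 0.28 to 0.48 kg. It starts up to 6 mm short of home in the vee. Origin in the middle of its underside, z up along it
- extractor: Extraction unit fixed to the table, right of the rest: a square cast gate frame 120 mm wide, 20 to 140 mm above the table, in an 80 mm duct; a flared hood on its +y side (towards the rest, 157 mm high) and a duct to a fan box on its -y side. Origin on the table under the middle of the gate frame; x points away from the robot, across the duct; z up
- scale_half (a point): Long middle mark of the white scale strip beside the gate's crossbar, 137 mm above the table: it sticks out of the frame's front on the hood side and has long marks at shut, half and full travel, short ones at the quarters, read by the pointer on the crossbar. The gate's coil springs come out of two steel tubes on the frame's upper and lower edge (upper one 147 mm high)
- gate_slide (a joint): Travel of the gate blade out of its frame along the extractor's -x (towards the robot's side) in m: 0 = shut, 0.040 = half, 0.080 = fully open. Springs pull it shut: about 4.5 N when shut, 10.5 N at half, 16.5 N fully open; let go, it shuts
- gate_handle (a point): Middle of the black upright handle block on the gate's crossbar, 170 mm above the table: 14 mm along the slide (x), 28 mm across (y), from 144 to 192 mm high; it moves with the gate. It stands 78 mm in front of the extractor's origin when shut. Axes as the extractor's
- gate: The moving gate: sheet blade, crossbar and black handle block. Origin at table height under the handle block; axes as the extractor's
- jar_b: Bystander: finished jar of the same kind, standing on the table to the left of the rest; origin in the middle of its underside
- jar_c: Bystander: another such jar, left of the rest and further back
- jar_d: Bystander: another such jar, in front of the duct to the right of the gate
- tin: Bystander: lacquer tin 74 mm wide, 60 mm tall, between the rest and the gate's rods; origin under it
- cap: Bystander: dark wooden stopper 46 mm wide, 24 mm tall, in front of the rest; origin under it
- brush: Bystander: flat brush 180 mm long lying beside the rest on its left; origin under it
- brush_pot: Bystander: white pot 78 mm wide, 95 mm tall, with brushes standing in it (210 mm in all), left of the rest; origin under it
- airbrush: Bystander: steel airbrush 150 mm long on its rubber rest pad, 38 mm high, left of the rest; origin under it
Not all that is in view belongs to the job. What is shaped like the jar but green or turquoise is not meant.

How it is judged:
By the outcome, as a careful person would: the job done as asked, in the order asked, and still so for the second after the job is handed in, while the arm keeps its last pose, push and grip.
It also fails if it takes over 59 s, if anything falls off the work surface, if the arm or the gripper's body presses on something with over 40 N, if the wrist force passes 120 N, or if a joint passes its speed limit or range.

## Working session

There is one attempt and no reset: what is moved stays moved. The work goes in short steps, Python scripts to look and compute and a tool call to move; the robot and the scene stay as the last step left them, time stands still between calls to the robot, and variables do not carry over. Pictures are saved under pics/ and viewed, at most 10 in all, crops included, and the job is handed in when it is done.

Besides the shell and the picture viewer there is one more tool, called after "Request:" by a JSON object that holds its "api" and its "payload", one argument or row to a line. servo_tool: Moves the arm, as the interface text tells. Shift numbers are shares of 0.04 m and turn numbers shares of 0.12 rad, none past 1 either way. Its arguments: {"type":"object","properties":{"motion":{"type":"array"},"newtons":{"type":"number"}},"required":["motion"]}

```bash
mkdir -p pics; ls; cat > h.py <<'E'
import numpy as np, cv2
from station import bot
def save(n,im,): cv2.imwrite(f'pics/{n}.png',cv2.cvtColor(im,cv2.COLOR_RGB2BGR))
def K(c): f=210/np.tan(np.radians(c['fovy'])/2); return f,c['cx'],c['cy'],np.array(c['view'])
def pt(c,u,v,d):
    f,cx,cy,V=K(c); p=np.array([(u-cx)/f*d,(v-cy)/f*d,d,1]); return (np.linalg.inv(V)@p)[:3]
def ray(c,u,v,z):
    f,cx,cy,V=K(c); I=np.linalg.inv(V); o=I[:3,3]; r=I[:3,:3]@np.array([(u-cx)/f,(v-cy)/f,1]); return o+r*(z-o[2])/r[2]
def proj(c,p):
    f,cx,cy,V=K(c); q=V@np.append(p,1); return f*q[0]/q[2]+cx,f*q[1]/q[2]+cy
def cloud(c,d):
    f,cx,cy,V=K(c); v,u=np.mgrid[:420,:560]; P=np.stack([(u-cx)/f*d,(v-cy)/f*d,d,np.ones_like(d)],-1)
    return (P@np.linalg.inv(V).T)[...,:3]
E
python3 - <<'E'
from h import *
for n in ['scene','side','wrist']:
    c=bot.get_calibration(n); im,d=bot.read_camera(n); save(n+'0',im); np.savez(n+'0.npz',im=im,d=d); np.save(n+'0c.npy',c)
    print(n,c['fovy'],np.linalg.inv(np.array(c['view']))[:3,3].round(3),(d>0).mean())
print(bot.get_obs())
E
```

```text
pics
scene 52.56942417376873 [ 0.936 -0.445  1.   ] 0.9958375850340137
side 49.89762610266704 [ 0.064 -0.155  0.859] 0.9959141156462585
wrist 69.91762389889996 [ 0.29  -0.614  0.373] 0.9923596938775511
{'t': 0.15, 'q': array([ 1.12085482,  0.47764771,  0.0223484 ,  1.55615687, -0.011478  ,
        1.10932547, -0.08308451]), 'joint_vel': array([-0.00035063, -0.00163298,  0.00135851, -0.00251188, -0.00052748,
       -0.0012532 ,  0.0002916 ]), 'joint_torque': array([ 1.85721867e-03, -5.96930158e+01,  1.60959821e+00, -2.81492400e+01,
        1.26127736e-02,  6.55444746e-03,  5.49280685e-05]), 'eef_pos': array([ 0.22613189, -0.63556684,  0.25255244]), 'tool_rot': array([-6.81626828e-04,  9.85424737e-01,  1.70110525e-01, -1.78301581e-04]), 'contact_force': array([-0.42194531,  0.00592649,  0.42728179]), 'torque': array([ 0.07451138,  0.00458384, -0.0104319 ]), 'grasp_force': 0.0, 'gripper_width': 1.0014816756892624}
```

View pics/scene0.png

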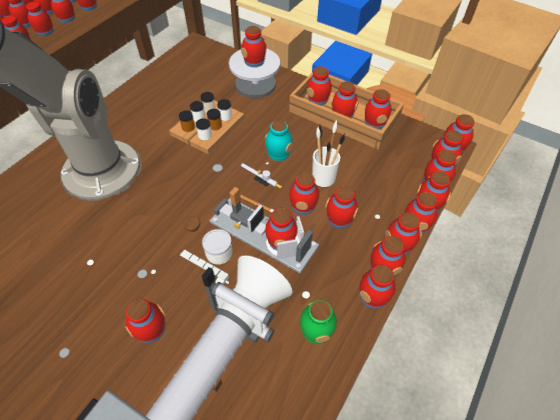

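View pics/side0.png

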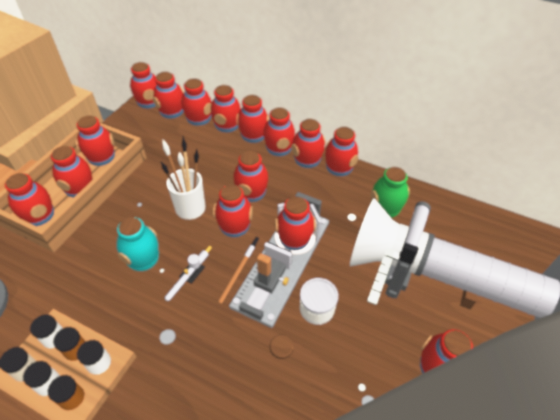

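Rest jar: scene (281,230), side (296,225). The lookalikes are the red jars at scene (304,193), (342,208) and (145,320), plus green (318,322) and turquoise (278,141), none of them on the rest. Jaw grip: wooden block at scene (235,198), side (264,265); the brush at side (238,270) could be mistaken for it. Gate handle: black block at scene (209,277), side (409,253).

```bash
cat > m.py <<'E'
from h import *
out={}
tiles=[]
for n,b in [('scene',[(195,170,330,270),(170,230,300,345)]),('side',[(225,185,340,325),(350,195,470,310)])]:
    z=np.load(n+'0.npz'); im,d=z['im'],z['d']; c=np.load(n+'0c.npy',allow_pickle=True).item()
    P=cloud(c,d); hsv=cv2.cvtColor(im,cv2.COLOR_RGB2HSV).astype(int)
    def reg(m,bx): 
        k=np.zeros(m.shape,bool); k[bx[1]:bx[3],bx[0]:bx[2]]=1; return m&k
    Z=P[...,2]; H,S,V=hsv[...,0],hsv[...,1],hsv[...,2]
    g=reg((S<60)&(Z>.008)&(Z<.020)&(V>60),b[0])
    q=P[g][:,:2].astype(np.float32); print(n,'base',len(q),cv2.minAreaRect(q))
    w=reg((H<20)&(S>90)&(Z>.10)&(Z<.15)&(V<220),b[0]); 
    # wood grip: near base, exclude red
    w&=(H>6)
    nn,lab,st,ce=cv2.connectedComponentsWithStats(w.astype(np.uint8))
    for i in range(1,nn):
        if st[i,4]>8: q=P[lab==i]; print('wood',st[i],np.median(q,0).round(3),q.min(0).round(3),q.max(0).round(3))
    r=reg(((H<6)|(H>174))&(S>150)&(Z>.055)&(Z<.09),b[0]); q=P[r]
    A=np.c_[2*q[:,:2],np.ones(len(q))]; s=np.linalg.lstsq(A,(q[:,:2]**2).sum(1),rcond=None)[0]
    print('jar',len(q),s[:2].round(4),np.sqrt(s[2]+s[0]**2+s[1]**2).round(4))
    k=reg((V<60)&(Z>.150)&(Z<.200),b[1]); q=P[k]; nn,lab,st,ce=cv2.connectedComponentsWithStats(k.astype(np.uint8))
    for i in range(1,nn):
        if st[i,4]>15:
            q=P[lab==i]; print('black',st[i],np.median(q,0).round(3),q.min(0).round(3),q.max(0).round(3)); t=q[q[:,2]>.187]
            if len(t)>5: print('  top',len(t),cv2.minAreaRect(t[:,:2].astype(np.float32)))
    s=reg((S<40)&(V>190)&(Z>.125)&(Z<.142),b[1]); 
    nn,lab,st,ce=cv2.connectedComponentsWithStats(s.astype(np.uint8))
    for i in range(1,nn):
        if st[i,4]>15: q=P[lab==i]; print('white',st[i],cv2.minAreaRect(q[:,:2].astype(np.float32)))
    for x in b: tiles.append(cv2.resize(im[x[1]:x[3],x[0]:x[2]],(400,300),interpolation=cv2.INTER_CUBIC))
save('crops',np.vstack([np.hstack(tiles[:2]),np.hstack(tiles[2:])]))
E
python3 m.py
```

```text
scene base 1535 ((0.5477402210235596, 0.11920927464962006), (0.3250221014022827, 0.3345162570476532), 20.254213333129883)
wood [297 173  17  13 173] [0.6   0.219 0.121] [0.576 0.196 0.115] [0.622 0.246 0.125]
wood [230 187  11  17 126] [0.478 0.067 0.128] [0.465 0.058 0.1  ] [0.483 0.084 0.143]
wood [273 208  18  15 219] [0.617 0.071 0.141] [0.594 0.047 0.135] [0.639 0.098 0.146]
jar 459 [0.6335 0.1245] 0.0849
black [202 268  13  19 161] [ 0.589 -0.174  0.182] [ 0.577 -0.185  0.15 ] [ 0.591 -0.159  0.194]
  top 67 ((0.5839077234268188, -0.17125174403190613), (0.012350130826234818, 0.023586858063936234), 3.505971670150757)
white [181 250  39  25 230] ((0.528022050857544, -0.14016605913639069), (0.10324780642986298, 0.01750408485531807), 2.7709922790527344)
white [242 256  45  33 583] ((0.6587418913841248, -0.09360788762569427), (0.12008388340473175, 0.053910911083221436), 1.749892234802246)
white [216 271  12  12  84] ((0.5932779312133789, -0.14381137490272522), (0.019121762365102768, 0.028790630400180817), 5.04090690612793)
white [216 291  47  30 211] ((0.6665319800376892, -0.1783298
[... 550 characters left out ...]
18   0.151] [ 0.582 -0.157  0.193]
  top 51 ((0.578249454498291, -0.16871564090251923), (0.020726822316646576, 0.007695299573242664), 89.2474136352539)
white [356 199  37  43 515] ((0.6541688442230225, -0.09511606395244598), (0.1148257777094841, 0.056418322026729584), 0.7700984477996826)
white [416 208  13  38  84] ((0.6810697317123413, -0.17624007165431976), (0.10108207911252975, 0.008919869549572468), 2.879978895187378)
white [402 227   7  19  23] ((0.6449379324913025, -0.15294121205806732), (0.04731103032827377, 0.003680771216750145), 5.710511684417725)
white [368 247  32  57 534] ((0.5405443906784058, -0.14294922351837158), (0.12680284678936005, 0.026094725355505943), 1.8144665956497192)
```

View pics/crops.png

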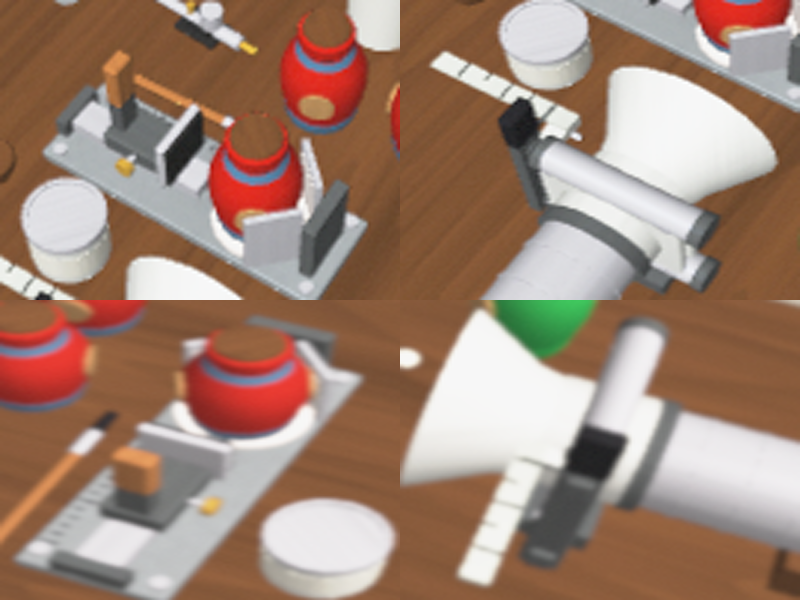

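The crop confirms the choice: the jaw has a wooden grip, the red jar stands in the vee, and the black handle block sits by a scale with 5 marks. The gate is shut. One more measurement for the yaws and the pad centre.

```bash
cat > m2.py <<'E'
from h import *
allb=[];allz=[]
for n in ['scene','side']:
    z=np.load(n+'0.npz'); im,d=z['im'],z['d']; c=np.load(n+'0c.npy',allow_pickle=True).item()
    P=cloud(c,d); hsv=cv2.cvtColor(im,cv2.COLOR_RGB2HSV).astype(int); H,S,V=hsv[...,0],hsv[...,1],hsv[...,2]
    X,Y,Z=P[...,0],P[...,1],P[...,2]
    R=(X>.38)&(X<.73)&(Y>-.01)&(Y<.16)
    g=R&(S<70)&(Z>.010)&(Z<.018)&(V>90)
    nn,lab,st,ce=cv2.connectedComponentsWithStats(g.astype(np.uint8),connectivity=8)
    i=1+st[1:,4].argmax(); q=P[g][:,:2].astype(np.float32); q1=P[lab==i][:,:2].astype(np.float32)
    print(n,'base',cv2.minAreaRect(q),cv2.minAreaRect(q1)); allb.append(q)
    # grip top, handle top
    t=R&(Z>.136)&(Z<.145)&(X<.5); print('griptop',t.sum(),cv2.minAreaRect(P[t][:,:2].astype(np.float32)))
    # cork
    t=R&(Z>.136)&(Z<.147)&(X>.57); print('cork',cv2.minEnclosingCircle(P[t][:,:2].astype(np.float32)))
    # pressing plate / vee tops
    t=R&(Z>.083)&(Z<.093)&(S<80); 
    nn,lab,st,ce=cv2.connectedComponentsWithStats(t.astype(np.uint8))
    for i in range(1,nn):
        if st[i,4]>10: print('top88',st[i,4],cv2.minAreaRect(P[lab==i][:,:2].astype(np.float32)))
    # scale marks: dark pixels along strip
    t=(Z>.13)&(Z<.143)&(X>.46)&(X<.62)&(Y<-.12)&(Y>-.165)&(S<60)&(V>150)
    q=P[t][:,:2].astype(np.float32); print('strip',cv2.minAreaRect(q),q.min(0),q.max(0))
    t=(Z>.150)&(Z<.175)&(X>.59)&(X<.75)&(Y<-.14)&(Y>-.22); q=P[t][:,:2].astype(np.float32); print('tube',cv2.minAreaRect(q))
E
python3 m2.py
```

```text
scene base ((0.5580694675445557, 0.08568848669528961), (0.3015444874763489, 0.131147563457489), 0.5174561738967896) ((0.558185875415802, 0.07011592388153076), (0.30167365074157715, 0.10033553093671799), 0.6782006025314331)
griptop 44 ((0.4745071530342102, 0.0715889260172844), (0.023282071575522423, 0.016062946990132332), 86.45185089111328)
cork ((0.6176326870918274, 0.07082124799489975), 0.026897745206952095)
top88 89 ((0.5363299250602722, 0.07149159163236618), (0.013384203426539898, 0.05806705728173256), 2.1836607456207275)
top88 47 ((0.6547861099243164, 0.10426462441682816), (0.0058861663565039635, 0.05348114296793938), 44.83540725708008)
top88 123 ((0.6868771314620972, 0.07123032957315445), (0.059682104736566544, 0.015364772640168667), 89.35710906982422)
top88 70 ((0.6547074913978577, 0.04085656255483627), (0.052123814821243286, 0.008975853212177753), 44.71635055541992)
strip ((0.5469310879707336, -0.1405172497034073), (0.03157946839928627, 0.14153581857681274), 84.80429077148438) [ 0.47618678 -0.16215599] [ 0.6160366  -0.12912212]
tube ((0.6600373983383179, -0.17437095940113068),
[... 475 characters left out ...]
top88 207 ((0.6746405959129333, 0.0551680363714695), (0.0965011715888977, 0.03761916235089302), 57.15671920776367)
top88 21 ((0.6399866342544556, 0.11978539079427719), (0.007051774300634861, 0.01292016264051199), 52.82045364379883)
top88 159 ((0.5346490740776062, 0.07361703366041183), (0.015178819186985493, 0.06013307347893715), 0.021438494324684143)
top88 17 ((0.46519574522972107, 0.07365050166845322), (0.02211999148130417, 0.002289404394105077), 89.46390533447266)
strip ((0.546972393989563, -0.1429348737001419), (0.14120952785015106, 0.02647312916815281), 1.8144665956497192) [ 0.4760058 -0.1546473] [ 0.6179431  -0.12802145]
tube ((0.7323192358016968, -0.15933994948863983), (0.0, 0.0), 0.0)
```

Request:
{"api": "servo_tool", "payload": {
  "motion": [
    [[1,0.5,0.88,0,-0.14],[1,0.5,0.88,0,-0.14],[1,0.5,0.88,0,-0.14],[1,0.5,0.88,0,-0.14],[1,0.5,0.88,0,-0.14],[1,0.5,0.88,0,-0.14],[1,0.5,0.88,0,-0.14],[1,0.5,0.88,0,-0.14],[1,0.5,0.88,0,-0.14],[1,0.5,0.88,0,-0.14],[1,0.5,0.88,0,-0.14],[1,0.5,0.88,0,-0.14],[1,0,0.88,0,-0.14],[1,0,0.88,0,-0.14],[1,0,0.88,0,-0.14],[1,0,0.88,0,-0.14],[1,0,0.88,0,-0.14],[1,0,0.88,0,-0.14],[1,0,0.88,0,-0.14],[1,0,0.88,0,-0.14]]
  ]
}}

```text
t: 2.15
eef_pos: [0.4659, 0.0693, 0.2533]
tool_rot: [0.0, 1.0, 0.002, 0.0]
contact_force: [0.9, -0.4, 0.4]
gripper_width: 0.997
grasp_force: 0.0
```

Request:
{"api": "servo_tool", "payload": {
  "motion": [
    [[1,0,0,0,0],[1,0,0,0,0],[1,0,0,0,0]]
  ]
}}

```text
t: 2.45
eef_pos: [0.4662, 0.0667, 0.2531]
tool_rot: [0.0, 1.0, 0.002, -0.0]
contact_force: [-0.6, -1.3, 0.6]
gripper_width: 1.0
grasp_force: 0.0
```

```bash
python3 - <<'E'
from h import *
c=bot.get_calibration('wrist'); im,d=bot.read_camera('wrist'); save('w1',im)
P=cloud(c,d); X,Y,Z=[P[...,i] for i in range(3)]
hsv=cv2.cvtColor(im,cv2.COLOR_RGB2HSV).astype(int)
t=(Z>.134)&(Z<.146)&(X>.44)&(X<.5)&(Y>.03)&(Y<.11); print(t.sum(),cv2.minAreaRect(P[t][:,:2].astype(np.float32)), np.median(Z[t]))
E
```

```text
599 ((0.4748610854148865, 0.07162560522556305), (0.02539314143359661, 0.015601586550474167), 89.01211547851562) 0.13969763633839732
```

View pics/w1.png

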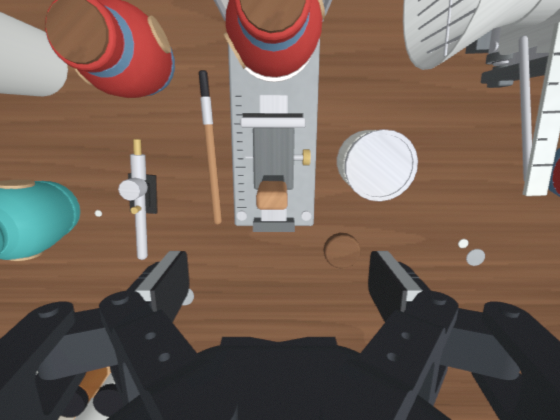

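The wrist view shows the grip at (272,197) right ahead, with the way down clear.

Request:
{"api": "servo_tool", "payload": {
  "motion": [
    [[1,0.2,0.13,0,0],[1,0,0,-0.8,0],[1,0,0,-0.8,0],[1,0,0,-0.8,0],[1,0,0,-0.6,0],[1,0,0,-0.25,0],[1,0,0,0,0],[1,0,0,0,0]]
  ]
}}

```text
t: 3.3
eef_pos: [0.4752, 0.0733, 0.1241]
tool_rot: [-0.0, 1.0, 0.003, 0.001]
contact_force: [1.0, 0.2, 0.1]
gripper_width: 0.998
grasp_force: 0.0
```

Request:
{"api": "servo_tool", "payload": {
  "motion": [
    [[0,0,0,0,0],[0,0,0,0,0],[0,0,0,0,0],[0,0,0,0,0],[0,0,0,0,0],[0,0,0,0,0],[0,0,0,0,0],[0,0,0,0,0]]
  ],
  "newtons": 25
}}

```text
t: 4.1
eef_pos: [0.4745, 0.0724, 0.1239]
tool_rot: [0.001, 1.0, 0.002, 0.0]
contact_force: [-1.5, -2.1, 6.0]
gripper_width: 0.301
grasp_force: 28.2
```

Request:
{"api": "servo_tool", "payload": {
  "motion": [
    [[0,0.15,0,0,0],[0,0.15,0,0,0],[0,0.15,0,0,0],[0,0.15,0,0,0],[0,0.1,0,0,0],[0,0,0,0,0]]
  ]
}}

```text
t: 4.7
eef_pos: [0.503, 0.0724, 0.1239]
tool_rot: [0.0, 1.0, 0.002, 0.0]
contact_force: [0.7, -2.8, 4.6]
gripper_width: 0.3
grasp_force: 28.0
```

Request:
{"api": "servo_tool", "payload": {
  "motion": [
    [[0,0.1,0,0,0],[0,0.05,0,0,0],[0,0,0,0,0]]
  ]
}}

```text
t: 5.0
eef_pos: [0.5082, 0.0724, 0.1239]
tool_rot: [0.001, 1.0, 0.002, -0.0]
contact_force: [-2.0, -3.0, 6.7]
gripper_width: 0.301
grasp_force: 28.3
```

Request:
{"api": "servo_tool", "payload": {
  "motion": [
    [[0,0.03,0,0,0],[0,0,0,0,0]]
  ]
}}

```text
t: 5.2
eef_pos: [0.509, 0.0724, 0.1239]
tool_rot: [0.001, 1.0, 0.003, -0.0]
contact_force: [-3.5, -2.4, 9.0]
gripper_width: 0.302
grasp_force: 28.5
```

Request:
{"api": "servo_tool", "payload": {
  "motion": [
    [[0,0.03,0,0,0],[0,0,0,0,0]]
  ]
}}

```text
t: 5.4
eef_pos: [0.5102, 0.0725, 0.1239]
tool_rot: [0.001, 1.0, 0.003, -0.001]
contact_force: [-3.9, -2.7, 8.7]
gripper_width: 0.301
grasp_force: 28.5
```

Request:
{"api": "servo_tool", "payload": {
  "motion": [
    [[0,0.03,0,0,0],[0,0,0,0,0]]
  ]
}}

```text
t: 5.6
eef_pos: [0.5114, 0.0724, 0.1239]
tool_rot: [0.001, 1.0, 0.003, -0.001]
contact_force: [-3.1, -3.3, 8.9]
gripper_width: 0.301
grasp_force: 28.5
```

Request:
{"api": "servo_tool", "payload": {
  "motion": [
    [[0,0.03,0,0,0],[0,0,0,0,0]]
  ]
}}

```text
t: 5.8
eef_pos: [0.5121, 0.0724, 0.1239]
tool_rot: [0.001, 1.0, 0.003, -0.001]
contact_force: [-6.3, -3.3, 10.3]
gripper_width: 0.298
grasp_force: 28.7
```

Request:
{"api": "servo_tool", "payload": {
  "motion": [
    [[0,0.03,0,0,0],[0,0,0,0,0]]
  ]
}}

```text
t: 6.0
eef_pos: [0.5123, 0.0724, 0.1239]
tool_rot: [0.001, 1.0, 0.003, -0.002]
contact_force: [-10.4, -3.0, 15.1]
gripper_width: 0.3
grasp_force: 29.2
```

Force climbs sharply at 0.512 (jar home, jaw travel about 59 mm). Release and check.

Request:
{"api": "servo_tool", "payload": {
  "motion": [
    [[1,0,0,0,0],[1,0,0,0,0],[1,0,0,0,0],[1,0,0,0,0],[1,0,0,0,0]]
  ]
}}

```text
t: 6.5
eef_pos: [0.5143, 0.0733, 0.1232]
tool_rot: [-0.0, 1.0, 0.003, -0.0]
contact_force: [0.8, -0.2, 0.1]
gripper_width: 0.997
grasp_force: 0.0
```

Request:
{"api": "servo_tool", "payload": {
  "motion": [
    [[1,0,0,0.5,0],[1,0,0,1,0],[1,0,0,1,0],[1,0,0,0.8,0],[1,-0.5,0,0.5,0],[1,-0.5,0,0,0],[1,-0.5,0,0,0],[1,0,0,0,0],[1,0,0,0,0]]
  ]
}}

```text
t: 7.4
eef_pos: [0.4545, 0.0732, 0.2755]
tool_rot: [0.0, 1.0, 0.003, 0.0]
contact_force: [-0.3, 1.1, 0.0]
gripper_width: 1.0
grasp_force: 0.0
```

```bash
cat > chk.py <<'E'
from h import *
T=[]
for n in ['wrist','scene','side']:
    c=bot.get_calibration(n); im,d=bot.read_camera(n); T.append(im)
    P=cloud(c,d); X,Y,Z=[P[...,i] for i in range(3)]; S=cv2.cvtColor(im,cv2.COLOR_RGB2HSV)[...,1]
    def f(l,t,fn=cv2.minAreaRect):
        if t.sum()>4: print(n,l,t.sum(),fn(P[t][:,:2].astype(np.float32)))
    f('grip',(Z>.134)&(Z<.146)&(X>.45)&(X<.55)&(Y>.03)&(Y<.11))
    f('cork',(Z>.136)&(Z<.147)&(X>.58)&(X<.67)&(Y>.03)&(Y<.11),cv2.minEnclosingCircle)
    f('handle',(Z>.187)&(Z<.197)&(X>.5)&(X<.62)&(Y>-.2)&(Y<-.14)&(cv2.cvtColor(im,cv2.COLOR_RGB2HSV)[...,2]<80))
np.save('w2.npy',T[0])
def cr(i,x): return cv2.resize(T[i][x[1]:x[3],x[0]:x[2]],(400,300),interpolation=cv2.INTER_CUBIC)
import sys
save(sys.argv[1],np.vstack([np.hstack([cr(0,(0,0,560,420)),cr(1,(195,170,330,270))]),np.hstack([cr(2,(225,185,345,275+10)),cr(2,(350,195,470,285))])]))
print(bot.get_obs()['t'])
E
python3 chk.py c2
```

```text
wrist grip 562 ((0.5122251510620117, 0.07145377993583679), (0.01483282633125782, 0.02551114745438099), 0.2654295265674591)
wrist cork 1126 ((0.6134188175201416, 0.0710432231426239), 0.024691142141819)
scene grip 52 ((0.5110657215118408, 0.07215529680252075), (0.01485998835414648, 0.02377725951373577), 3.588469982147217)
scene cork 267 ((0.6234444975852966, 0.06950752437114716), 0.026019463315606117)
scene handle 71 ((0.583732545375824, -0.17119833827018738), (0.012602724134922028, 0.024798212572932243), 1.2578614950180054)
side grip 95 ((0.5088232159614563, 0.07367700338363647), (0.016657723113894463, 0.02462753839790821), 6.459870338439941)
side cork 107 ((0.624716579914093, 0.06396086513996124), 0.022538943216204643)
side handle 66 ((0.5800042748451233, -0.1685086488723755), (0.010925829410552979, 0.02301245927810669), 3.4872820377349854)
7.55
```

View pics/c2.png

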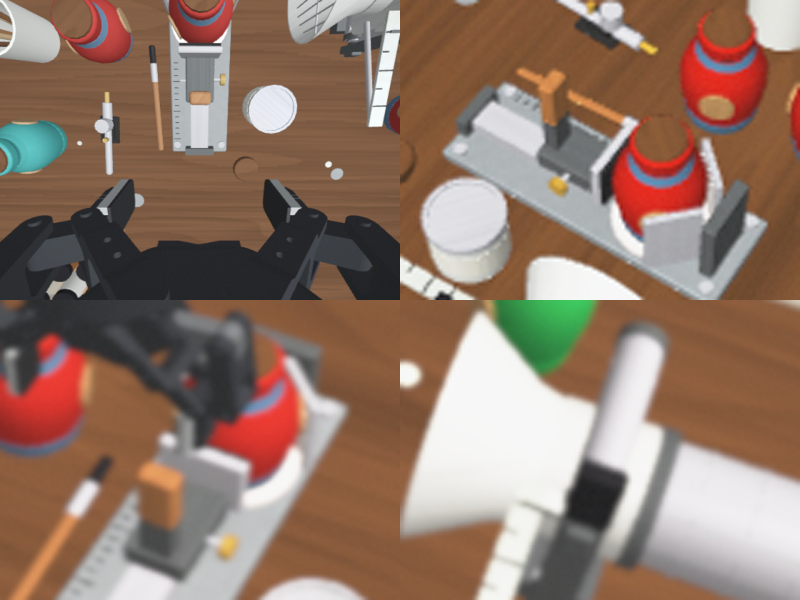

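The jaw touches the jar, and the jar has moved 6 mm into the vee (cork now x≈0.6235). Next, the gate handle.

Request:
{"api": "servo_tool", "payload": {
  "motion": [
    [[1,0.1,-0.7,0,0.05],[1,0.3,-0.8,0,0.05],[1,0.3,-0.8,0,0.05],[1,0.3,-0.8,0,0.05],[1,0.3,-0.8,0,0.05],[1,0.3,-0.8,0,0],[1,0.3,-0.8,0,0],[1,0.3,-0.6,0,0],[1,0,0,0,0],[1,0,0,0,0],[1,0,0,0,0]]
  ]
}}

```text
t: 8.65
eef_pos: [0.5423, -0.1696, 0.275]
tool_rot: [-0.0, 1.0, 0.019, -0.0]
contact_force: [-0.3, 0.5, -0.5]
gripper_width: 0.999
grasp_force: 0.0
```

```bash
python3 - <<'E'
from h import *
c=bot.get_calibration('wrist'); im,d=bot.read_camera('wrist'); save('w3',im)
P=cloud(c,d); X,Y,Z=[P[...,i] for i in range(3)]; V=cv2.cvtColor(im,cv2.COLOR_RGB2HSV)[...,2]
t=(Z>.184)&(Z<.200)&(X>.55)&(X<.62)&(Y>-.21)&(Y<-.13)&(V<90)
print(t.sum(),cv2.minAreaRect(P[t][:,:2].astype(np.float32)),np.median(Z[t]))
t=(Z>.13)&(Z<.143)&(X>.46)&(X<.62)&(Y<-.12)&(Y>-.165)&(V>150)
print('strip',cv2.minAreaRect(P[t][:,:2].astype(np.float32)))
E
```

```text
780 ((0.5856983661651611, -0.1707189828157425), (0.013490448705852032, 0.026834972202777863), 2.4011659622192383) 0.1917919444023471
strip ((0.5497666001319885, -0.14118337631225586), (0.031225793063640594, 0.14091306924819946), 84.58643341064453)
```

View pics/w3.png

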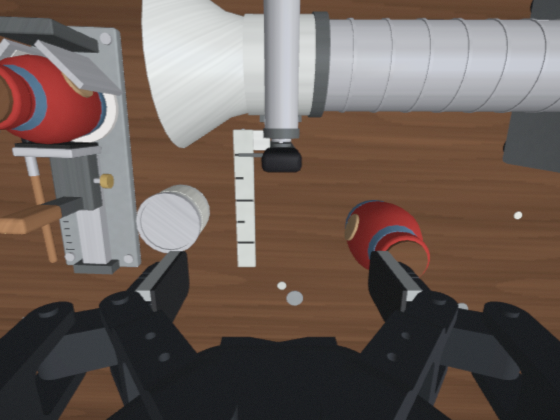

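The wrist view shows the handle at (281,160), beside the scale strip at (245,200). The way down is clear, and the red jar at (385,235) is lower than the fingertips.

Request:
{"api": "servo_tool", "payload": {
  "motion": [
    [[0.75,0.5,0,0,0],[0.75,0.5,0,0,0],[0.75,0.07,0,-0.5,0],[0.75,0,0,-0.8,0],[0.75,0,0,-0.8,0],[0.75,0,0,-0.4,0],[0.75,0,0,0,0],[0.75,0,0,0,0]]
  ]
}}

```text
t: 9.5
eef_pos: [0.5854, -0.17, 0.1759]
tool_rot: [-0.0, 1.0, 0.018, 0.0]
contact_force: [0.0, 0.6, -0.1]
gripper_width: 0.752
grasp_force: 0.0
```

Request:
{"api": "servo_tool", "payload": {
  "motion": [
    [[0,0,0,0,0],[0,0,0,0,0],[0,0,0,0,0],[0,0,0,0,0],[0,0,0,0,0],[0,0,0,0,0],[0,0,0,0,0],[0,0,0,0,0]]
  ],
  "newtons": 60
}}

```text
t: 10.3
eef_pos: [0.5857, -0.17, 0.1769]
tool_rot: [-0.0, 1.0, 0.018, 0.001]
contact_force: [-1.8, 2.1, 5.2]
gripper_width: 0.315
grasp_force: 59.7
```

Request:
{"api": "servo_tool", "payload": {
  "motion": [
    [[0,-0.15,-0.006,0,0],[0,-0.15,-0.006,0,0],[0,-0.15,-0.006,0,0],[0,-0.15,-0.006,0,0],[0,-0.15,-0.006,0,0],[0,-0.15,-0.006,0,0],[0,-0.1,-0.004,0,0],[0,0,0,0,0],[0,0,0,0,0],[0,0,0,0,0]]
  ]
}}

```text
t: 11.3
eef_pos: [0.5486, -0.1713, 0.1769]
tool_rot: [-0.0, 1.0, 0.018, 0.004]
contact_force: [9.1, 2.2, -2.2]
gripper_width: 0.321
grasp_force: 59.5
```

```bash
python3 chk.py c4; python3 - <<'E'
from h import *
im=np.load('w2.npy'); save('w4',im)
s,_=bot.read_camera('scene'); w,_=bot.read_camera('side')
f=lambda a,x:cv2.resize(a[x[1]:x[3],x[0]:x[2]],(400,300),interpolation=cv2.INTER_CUBIC)
save('w4',np.vstack([np.hstack([f(im,(140,60,380,240)),f(im,(0,0,560,420))]),np.hstack([f(s,(165,235,265,310)),f(w,(340,210,440,285))])]))
print(bot.get_obs()['eef_pos'],bot.get_obs()['contact_force'])
E
```

```text
wrist handle 2916 ((0.550923228263855, -0.16925065219402313), (0.02376767061650753, 0.056869424879550934), 2.2978250980377197)
scene grip 52 ((0.5124199986457825, 0.07294583320617676), (0.027365515008568764, 0.01547936536371708), 81.47126770019531)
scene cork 270 ((0.6240169405937195, 0.06986065953969955), 0.026539159938693047)
scene handle 55 ((0.5563098192214966, -0.17434850335121155), (0.02055072784423828, 0.04694784805178642), 18.763803482055664)
side handle 104 ((0.5438567399978638, -0.1731293499469757), (0.013649494387209415, 0.04701756313443184), 0.12092594057321548)
11.45
[ 0.54862133 -0.17126916  0.17691273] [ 9.76558602  2.16052918 -1.30532032]
```

View pics/w4.png

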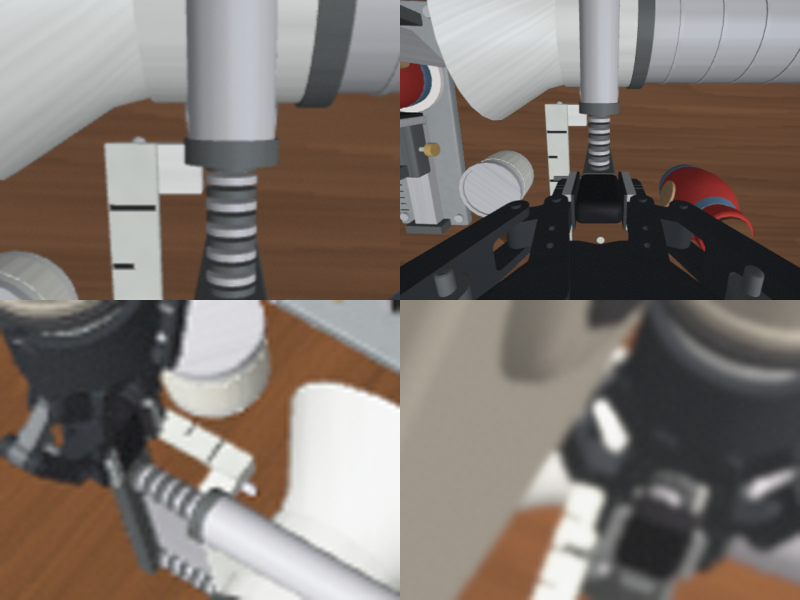

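The gate is open about 37 mm: the arm gives by 3 mm under the spring. Pull 3 mm more, then zoom in on the scale.

Request:
{"api": "servo_tool", "payload": {
  "motion": [
    [[0,-0.08,-0.003,0,0],[0,0,0,0,0],[0,0,0,0,0],[0,0,0,0,0]]
  ]
}}

```text
t: 11.95
eef_pos: [0.5455, -0.1714, 0.1769]
tool_rot: [-0.0, 1.0, 0.018, 0.004]
contact_force: [9.9, 2.8, -2.9]
gripper_width: 0.321
grasp_force: 59.6
```

```bash
python3 - <<'E'
from h import *
c=bot.get_calibration('wrist'); im,d=bot.read_camera('wrist')
P=cloud(c,d); X,Y,Z=[P[...,i] for i in range(3)]; V=cv2.cvtColor(im,cv2.COLOR_RGB2HSV)[...,2]
t=(Z>.186)&(Z<.196)&(X>.52)&(X<.58)&(abs(Y+.172)<.009)&(V<90)
print('handle top',t.sum(),P[t].min(0),P[t].max(0),np.percentile(P[t][:,0],[2,98]))
# scale marks at z=.137: project pixel columns
for x in [0.605,0.59,.57,.55,.53]: print(x,np.round(proj(c,[x,-.1435+(x-.55)*.04,.137])))
f=lambda a,x:cv2.resize(a[x[1]:x[3],x[0]:x[2]],(800,600),interpolation=cv2.INTER_CUBIC)
save('w5',f(im,(180,135,340,255))); np.save('w5.npy',im)
o=bot.get_obs(); print(o['t'],o['eef_pos'],o['contact_force'])
E
```

```text
handle top 1556 [ 0.53875171 -0.18099369  0.18602195] [ 0.55322546 -0.16301312  0.19421258] [0.53983789 0.55254954]
0.605 [224. 139.]
0.59 [225. 168.]
0.57 [227. 204.]
0.55 [229. 238.]
0.53 [230. 270.]
12.0 [ 0.54553463 -0.17140795  0.17691051] [10.15022194  2.89184845 -2.0512168 ]
```

View pics/w5.png

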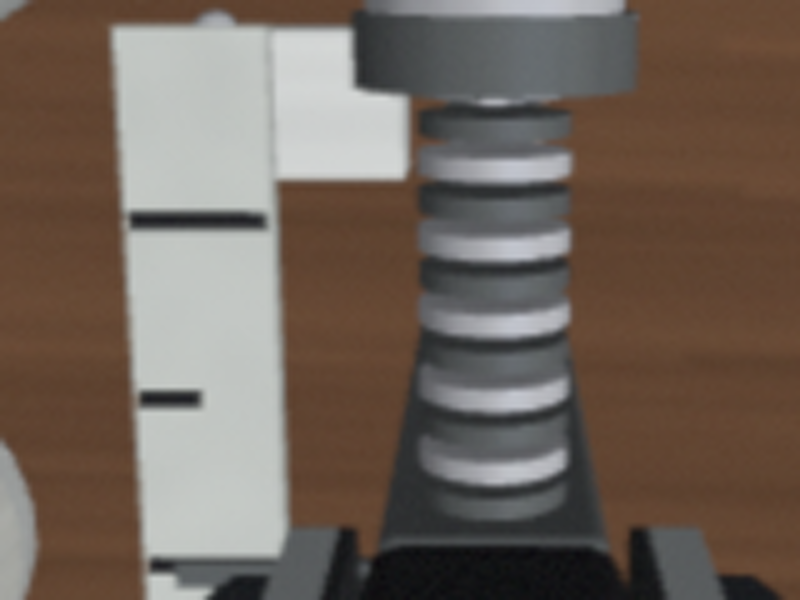

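The pointer on the crossbar (crop (230,573)) sits on the long half mark (crop row 565). Handle travel measures 39.5–40.2 mm. The jaw and jar hold, so I'm handing in.

```bash
python3 -c "
from station import bot
print(bot.hand_in())"
```

```text
the job is handed in; nothing more can be done
None
```

The jaw nips the jar home in the vee (pushed to about 10 N, then released and left there), and the job was handed in with the gripper holding the gate at the half mark, about 40 mm open by measurement.

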